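# Tip the bored bracket out of its parts bin

### The job

Two deep steel parts bins stand on the gearbox bench, each with a steel plate lying in the bottom. Take the one with the two big round holes by its upright tab, tip it up tab end first while its other end still rests down in the bin, then draw it out and lay it down flat, tab up, on the middle of the black rubber mat, holding it until it lies there, and let go. Leave the solid plate where it is.

Things in the scene. Friction and masses are not known exactly. Their poses are not given: they have to be found in the camera images.
- bracket: Plate to move: bright steel, 150 x 76 x 5 mm, 0.36 to 0.54 kg, two 42 mm round holes. Near one short end an upright tab, 28 mm wide (along y), 8 mm thick (along x), its middle at x = -59 mm, top 70 mm above the underside. Origin at the middle of the underside, x along the length away from the tab, z up. Starts flat in bin_a, tab end towards the robot, which is bin_a's -x end.
- bracket_tab (a point): Where to pinch: middle of the bracket's tab, 56 mm above the plate's underside, 59 mm from the plate's middle. Pinched lightly (8 to 12 N) on the tab's narrow edges, 28 mm apart, the bracket swings between the fingers by its own weight and hangs some 40 degrees from level, tab end up; a hard grip, or a pinch across the 8 mm, keeps its angle to the fingers.
- bracket_foot (a point): Middle of the bottom edge of the bracket at the end away from the tab, 75 mm from the plate's middle: the edge it tips about. It lies 134 mm from the tab point along the plate.
- bin_a: Fixed dark steel bin that holds the bracket: open-topped box, outside 198 x 108 x 90 mm, walls and floor 4 mm. Origin at the middle of its underside (on the bench), x along its length, z up. The second bin, with the solid plate, is just like it; the two bins and the mat stand side by side in any order from left to right.
- cover: The plate to leave alone, in the other bin: same outline and tab as the bracket but solid, without holes, with a low rib (90 x 14 mm, 10 mm high) along its middle. Origin at the middle of its underside.
- mat: Black rubber mat fixed to the bench, 220 x 180 mm, 4 mm thick. Origin at the middle of its underside (on the bench top), x along its length.
Not all that is in view belongs to the job. What is shaped like the bracket but green or purple is not meant.

How it is judged:
By the outcome, as a careful person would: the job done as asked, in the order asked, and still so for the second after the job is handed in, with the robot touching nothing.
It also fails if it takes over 48 s, if anything falls off the work surface, if the arm or the gripper's body presses on something with over 40 N, if the wrist force passes 120 N, or if a joint passes its speed limit or range.

### The arm

A 6-joint arm with a two-finger parallel gripper is mounted at the origin on the work surface. World frame = base frame: x ahead of the robot, y to its left, z up, the work surface at z = 0. Lengths are in m, angles in rad, forces in N, time in s.
With the tool pointing down it reaches from about 0.35 to 0.85 m from the base axis. Payload 8.1 kg.
Tool frame: the origin (TCP) lies at the very end of the fingers, on their centre line; the grasp point (between the pads) lies 19 mm behind it; x points along the fingers, z is the direction in which the jaws open and shut, and the axes are right-handed (so a half turn about x gives the same grasp; the last joint's range is limited). The gripper opens to 93 mm and grips with 3 to 60 N. Pads are 15 mm wide; open, the fingers measure 128 mm over their backs; the gripper's body (75 mm by 188 mm) begins 65 mm behind the grasp point.
Start: joints at [1.082, 0.13, 1.488, -0, 1.523, -0.085], TCP at [0.236, 0.552, 0.219] pointing down, gripper open.
Joint ranges: [-2.96, 2.96], [-0.89, 2.26], [0.02, 2.5], [-1.34, 4.48], [0, 2.73], [-2.66, 2.66]. Speed limits (rad/s): [2.39, 2.39, 2.79, 3.14, 3.14, 3.14].

### API

Orientations are given as [roll, pitch, yaw] about the fixed x, y, z axes, in that order (R = Rz(yaw) Ry(pitch) Rx(roll)).
In Python, from rig import arm, hand, cams, hand_in, sensors gives the robot as it stands. Calls block until the motion is done:
- arm.move_to(position, orientation): joint-space move of the TCP to a pose.
- arm.move_linear(position, orientation=None, velocity=0.15): straight line of the TCP; orientation=None keeps the orientation; velocity is the mean speed in m/s.
- arm.movej(angles): joint-space move.
- hand.grip(opening, force=None): finger opening in m; force is the grip in N (None keeps the last); returns when the fingers have stopped.
- arm.wait(seconds).
- arm.ik(position, orientation): joint angles nearest the present ones, or None.
- cams.capture(name): name is "scene" or "side" or "wrist"; returns the picture (420x560x3 uint8, blue, green, red); there is no depth.
- cams.get_calibration(name): a dict with "intrinsics" (3x3 intrinsics, pixels), "origin" and "rotation" of the camera in the world. Camera axes: x right, y down, z forward; pixel columns grow to the right and rows downward; lengths in m; the calibration is good to about 2 mm. A picture is of the moment at which its call begins: read the wrist's pose just before it. get_calibration takes no time and is no camera call; for the wrist camera it gives the pose at the moment of the call.
A pose or a line that the arm cannot do raises arm.IKError and nothing moves.
- hand_in(): hands the job in, once; it reports no verdict.
Trained networks look in the newest picture that a camera, given by its name, has taken for a name from the list of things; names that differ only in an ending like _2 or _b are one class to them, and where a whole thing is asked for, a point or a joint stands for the part that bears it (a point fixed in the world has none). Each returns a list of dicts, best first, with "confidence" (0 to 1); they miss things now and then, are a little off and sometimes report something else, mostly with a low value. They report only what shows in the picture. A call takes as long as a camera call. They do not tell look-alikes from the thing itself.
- cams.look_for(name, camera): "rect" ([left, top, right, bottom] in pixels, round what is visible of it).
Readings, each from a call of its own:
- sensors.get_t(): time.
- sensors.get_q(): joint angles.
- sensors.get_dq(): joint speeds.
- sensors.get_tau(): joint torques, N m.
- sensors.get_ee_pos(): TCP position.
- sensors.get_ee_rot(): TCP orientation.
- sensors.get_wrist_force(): force on the tool from outside, world axes, zero at the start.
- sensors.get_wrist_torque(): the same for the moment, N m.
- sensors.get_opening(): finger opening in m.
Only numpy, scipy, OpenCV 4.12 (cv2) and the standard library are available. Lean on these libraries where they do the work, as an engineer would, in place of code of your own. Each camera call takes 0.05 s, during which the arm holds its last target. There are 200 camera calls.

## Working session

There is one attempt and no reset: what is moved stays moved. The work goes in short steps, each a Python script; the robot and the scene stay as the last script left them, time stands still between calls to the robot, and variables do not carry over. Pictures are saved under pics/ and viewed, about 8 in all and at most 12, crops included, and the job is handed in when it is done.

```bash
ls; mkdir -p pics
python3 - <<'E'
from rig import arm,hand,cams,sensors
import cv2
ims={}
for n in ("scene","side"):
    ims[n]=cams.capture(n); cv2.imwrite(f"pics/{n}0.png",ims[n])
    c=cams.get_calibration(n); print(n,c["origin"],c["rotation"],c["intrinsics"])
    for t in ("bracket","bracket_tab","bin_a","cover","mat"):
        print(t,[(([round(float(v)) for v in d["rect"]]),round(d["confidence"],2)) for d in cams.look_for(t,n)])
print(sensors.get_t(),sensors.get_ee_rot())
E
```

```text
pics
scene [ 1.07204853 -0.37090432  0.97053075] [-2.5264121   0.0145215   1.15579307] [[415.87277034   0.         283.74642597]
 [  0.         415.87277034 206.9737909 ]
 [  0.           0.           1.        ]]
bracket [([106, 217, 157, 279], 0.84), ([186, 167, 221, 222], 0.82)]
bracket_tab [([104, 217, 158, 279], 0.95), ([183, 166, 220, 222], 0.84), ([220, 230, 256, 285], 0.69)]
bin_a [([204, 212, 265, 303], 0.71)]
cover [([312, 200, 359, 246], 0.7)]
mat [([370, 154, 449, 214], 0.77)]
side [ 0.191545   -0.9228086   0.73617578] [-2.22120806 -0.00242079 -0.33494374] [[467.33211176   0.         279.34849724]
 [  0.         467.33211176 208.42401807]
 [  0.           0.           1.        ]]
bracket [([305, 250, 372, 276], 0.79), ([273, 352, 372, 419], 0.63), ([196, 293, 276, 338], 0.58)]
bracket_tab [([303, 253, 366, 271], 0.8), ([194, 292, 275, 342], 0.78), ([273, 352, 371, 420], 0.59)]
bin_a [([288, 228, 397, 307], 0.68)]
cover [([278, 192, 291, 203], 0.6)]
mat [([212, 141, 287, 178], 0.68)]
0.6 [0.49064106 1.57076849 1.65765763]
```

Run:
```python
import cv2,numpy as np
a=cv2.imread("pics/scene0.png")[110:330,80:480]; cv2.imwrite("pics/v1.png",cv2.resize(a,(800,440),interpolation=cv2.INTER_CUBIC))
a=cv2.imread("pics/side0.png")[120:420,150:450]; cv2.imwrite("pics/v2.png",cv2.resize(a,(600,600),interpolation=cv2.INTER_CUBIC))
```

```text
(no output)
```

View pics/v1.png

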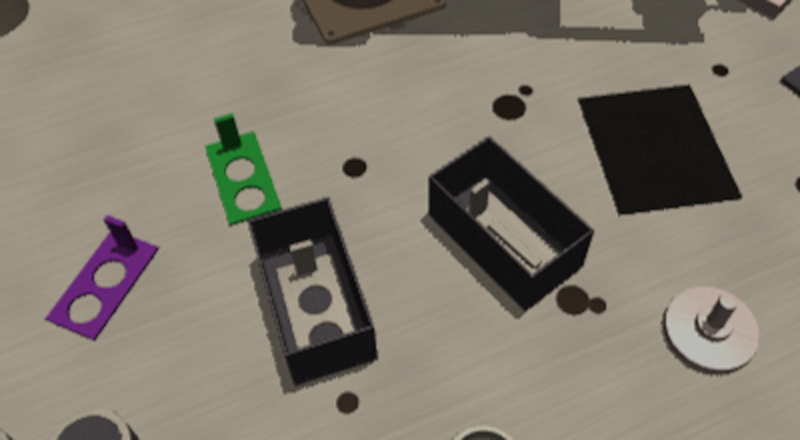

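View pics/v2.png

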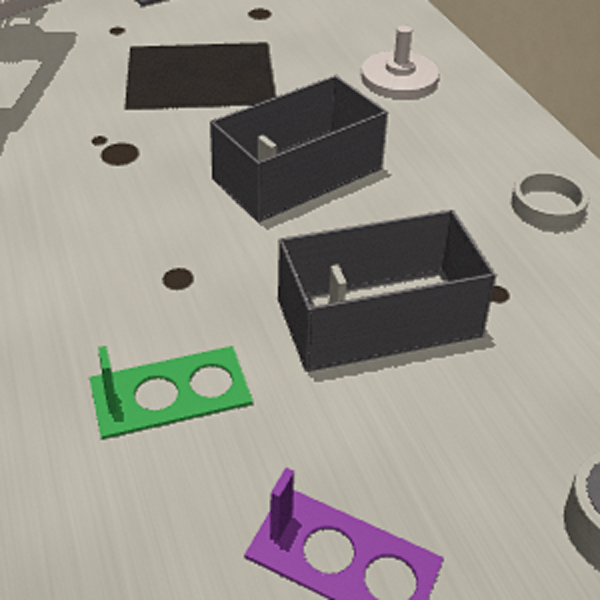

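The scene view shows the holed bracket in the near bin (v1 rim corners about (251,221), (328,200), (374,332), (290,352)). The solid ribbed cover is in the farther bin, and the mat is at the right. Green and purple decoys lie outside. Next I'll fit rough poses from both views.

```bash
cat > h.py <<'E'
import numpy as np,cv2
from scipy.spatial.transform import Rotation as Ro
from scipy.optimize import least_squares
def cal(c):
    R=np.array(c["rotation"]); R=R if R.shape==(3,3) else Ro.from_euler("xyz",R).as_matrix()
    return np.array(c["intrinsics"]),np.array(c["origin"]),R
def ray(c,px,z):
    K,o,R=cal(c); d=(R@np.linalg.inv(K)@np.c_[np.array(px,float),np.ones(len(px))].T).T
    return o+d*((z-o[2])/d[:,2])[:,None]
def proj(c,P):
    K,o,R=cal(c); p=(K@R.T@(np.atleast_2d(P)-o).T).T; return p[:,:2]/p[:,2:]
def fitrect(views,L,W,z,x0):
    """views: list of (cal, 4px) ordered (-,+),(-,-),(+,-),(+,+) corners"""
    C=np.array([[-L,W],[-L,-W],[L,-W],[L,W]])/2
    def P(x):
        c,s=np.cos(x[2]),np.sin(x[2]); return np.c_[C@np.array([[c,s],[-s,c]])+x[:2],np.full(4,z)]
    r=least_squares(lambda x:np.concatenate([(proj(k,P(x))-p).ravel() for k,p in views]),x0)
    return r.x,np.sqrt(np.mean(r.fun**2))
E
python3 - <<'E'
from h import *; from rig import cams
a=cams.get_calibration("scene"); b=cams.get_calibration("side")
s=lambda q:np.array(q)/2+[80,110]; t=lambda q:np.array(q)/2+[150,120]
S=s([(251,221),(328,200),(374,332),(290,352)]);T=t([(280,240),(308,310),(494,275),(451,212)])
M=s([(580,99),(689,87),(741,198),(619,214)]);N=t([(131,47),(125,108),(275,103),(268,42)])
C=s([(430,178),(489,139),(591,232),(526,272)]);D=t([(212,122),(258,160),(386,112),(337,78)])
for n,p,q,z in(("bin",S,T,.09),("mat",M,N,.004),("coverbin",C,D,.09)):
    print(n,ray(a,p,z).round(3).tolist(),ray(b,q,z).round(3).tolist())
E
```

```text
bin [[0.454, -0.33, 0.09], [0.464, -0.229, 0.09], [0.661, -0.246, 0.09], [0.645, -0.344, 0.09]] [[0.457, -0.232, 0.09], [0.448, -0.336, 0.09], [0.642, -0.352, 0.09], [0.649, -0.249, 0.09]]
mat [[0.387, 0.206, 0.004], [0.436, 0.373, 0.004], [0.641, 0.317, 0.004], [0.594, 0.146, 0.004]] [[0.43, 0.372, 0.004], [0.382, 0.201, 0.004], [0.59, 0.144, 0.004], [0.64, 0.316, 0.004]]
coverbin [[0.486, -0.094, 0.09], [0.459, 0.006, 0.09], [0.645, 0.054, 0.09], [0.663, -0.047, 0.09]] [[0.454, 0.003, 0.09], [0.482, -0.09, 0.09], [0.668, -0.046, 0.09], [0.642, 0.049, 0.09]]
```

```bash
cat >> h.py <<'E'
def down(yaw,flip=1):
    """tool down, jaws along y of a frame at yaw"""
    z=flip*np.array([-np.sin(yaw),np.cos(yaw),0]); x=np.array([0,0,-1.]); y=np.cross(z,x)
    return Ro.from_matrix(np.c_[x,y,z]).as_euler("xyz")
E
python3 - <<'E'
from h import *; from rig import cams,arm,sensors,hand
p=[.50,-.285,.30]
c=[(f,arm.ik(p,down(-.085,f))) for f in(1,-1)]
for f,q in c: print(f,None if q is None else np.round(q,2), arm.ik([.51,.26,.3],down(-.28,f)))
f=min([k for k in c if k[1] is not None],key=lambda k:abs(k[1][5]))[0]; print(f)
arm.move_to(p,down(-.085,f)); hand.grip(.055,20)
k=cams.get_calibration("wrist"); im=cams.capture("wrist"); cv2.imwrite("pics/w1.png",im)
print(k["origin"],k["rotation"],sensors.get_t(),sensors.get_opening())
for t in("bracket","bracket_tab","bin_a"): print(t,cams.look_for(t,"wrist"))
E
```

```text
1 [-0.61  0.04  1.43  0.    1.66 -2.09] [ 3.81900283e-01  3.63661494e-02  1.44063482e+00 -4.44089210e-16
  1.66459168e+00 -9.08896044e-01]
-1 [-0.61  0.04  1.43  0.    1.66  1.05] [ 3.81900283e-01  3.63661494e-02  1.44063482e+00 -4.44089210e-16
  1.66459168e+00  2.23269661e+00]
-1
[ 0.5641913  -0.29050032  0.46569592] [ 2.89957270e+00  3.41631812e-04 -1.65566347e+00] 4.5333 0.054961738957311775
bracket [{'rect': [408.7, 169.4, 531.3, 260.6], 'confidence': 0.83}, {'rect': [241.5, 64.2, 309.3, 188.9], 'confidence': 0.73}, {'rect': [276.1, 258.4, 333.6, 381.5], 'confidence': 0.63}]
bracket_tab [{'rect': [240.2, 65.1, 304.7, 187.8], 'confidence': 0.97}, {'rect': [276.3, 255.9, 334.5, 379.2], 'confidence': 0.97}, {'rect': [408.5, 172.0, 531.1, 260.2], 'confidence': 0.92}]
bin_a [{'rect': [218.5, 31.7, 333.4, 232.0], 'confidence': 0.68}]<sys>:0: UserWarning: Gimbal lock detected. Setting third angle to zero since it is not possible to uniquely determine all angles.
```

View pics/w1.png

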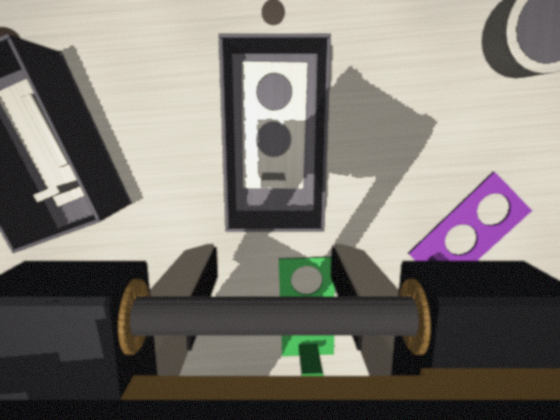

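The wrist view shows the bracket with both holes at (274,91) and (275,138), inside the bin rim (219..330, 33..231). The tab is near (273,177). I'll zoom in to measure.

Run:
```python
import cv2
a=cv2.imread("pics/w1.png")[25:240,210:340]; cv2.imwrite("pics/v3.png",cv2.resize(cv2.convertScaleAbs(a,alpha=1.0),None,fx=2.75,fy=2.75,interpolation=cv2.INTER_CUBIC))
```

```text
(no output)
```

View pics/v3.png

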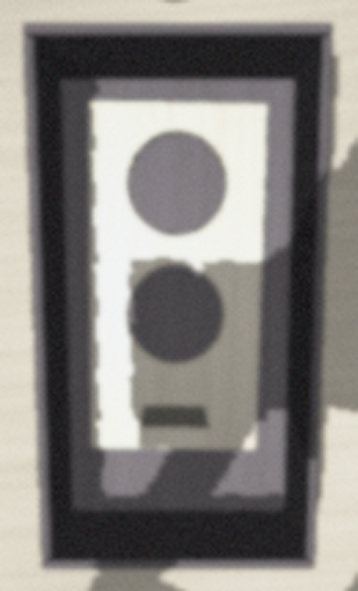

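Run:
```python
from h import *
k=dict(intrinsics=None)
from rig import cams
k=cams.get_calibration("wrist"); print(k["origin"])
v=lambda q:np.array(q)/2.75+[210,25]-[.3,.3]
# order (-,+),(-,-),(+,-),(+,+); image left = +y
P=v([(95,448),(257,449),(268,102),(90,101)])
for z in (.009,): 
    x,r=fitrect([(k,P)],.150,.076,z,[.55,-.29,-.09]); print("plate",x,r,ray(k,P,z).round(4).tolist())
B=v([(44,567),(313,567),(331,26),(25,26)]); x2,r=fitrect([(k,B)],.198,.108,.09,[.55,-.29,-.09]); print("bin",x2,r)
print("tab top face-edge",ray(k,v([(140,427),(210,427)]),.074).round(4))
print("tab base",ray(k,v([(143,407),(207,407)]),.009).round(4))
print("holes",ray(k,v([(177,184),(176,314)]),.009).round(4))
c,s=np.cos(x[2]),np.sin(x[2]); print("tab pred",x[0]-.059*c,x[1]-.059*s, "bin-frame offset",(x[0]-x2[0])*c+(x[1]-x2[1])*s)
```

```text
[ 0.56419955 -0.29048382  0.46569475]
plate [ 0.55806913 -0.29033115 -0.0928101 ] 0.21685144888610208 [[0.4866, -0.2459, 0.009], [0.4798, -0.3207, 0.009], [0.6295, -0.3352, 0.009], [0.6363, -0.2594, 0.009]]
bin [ 0.54739019 -0.28965062 -0.08376309] 1.238649433335956
tab top face-edge [[ 0.5045 -0.2709  0.074 ]
 [ 0.5022 -0.2985  0.074 ]]
tab base [[ 0.5037 -0.2698  0.009 ]
 [ 0.5012 -0.2991  0.009 ]]
holes [[ 0.5995 -0.2936  0.009 ]
 [ 0.5442 -0.2885  0.009 ]]
tab pred 0.49932305358521 -0.28486320841132445 bin-frame offset 0.010696052093862644
```

```bash
cat >> h.py <<'E'
YB=-.0928; C=np.array([.5581,-.2903]); D=lambda y:np.array([np.cos(y),np.sin(y)])
def tcp(foot,yaw,fz,deg):
    t=np.radians(deg); h=.134*np.cos(t)-.056*np.sin(t); u=.134*np.sin(t)+.056*np.cos(t)
    return np.r_[foot-h*D(yaw),fz+u-.019]
E
python3 -W ignore - <<'E'
from h import *; from rig import cams,arm,sensors,hand
F=C+.075*D(YB); o=down(YB,-1); g=tcp(F,YB,.004,0); print(g)
hand.grip(.045,10)
arm.move_to(g+[0,0,.10],o); arm.move_linear(g,velocity=.08)
print("F",np.round(sensors.get_wrist_force(),1))
hand.grip(.02,10); print(sensors.get_opening(),np.round(sensors.get_wrist_force(),1),sensors.get_t())
for d in(8,16,24): arm.move_linear(tcp(F,YB,.004,d),velocity=.06)
print("F",np.round(sensors.get_wrist_force(),1),sensors.get_opening(),sensors.get_t())
a=cams.capture("side")[180:330,250:430]; b=cams.capture("scene")[180:330,170:350]
cv2.imwrite("pics/v4.png",cv2.resize(np.hstack([a,b]),None,fx=2.2,fy=2.2,interpolation=cv2.INTER_CUBIC))
E
```

```text
[ 0.49935387 -0.28483266  0.041     ]
F [ 0.3  0.3 -0.1]
0.027879698879836653 [-0.9  3.5  4.3] 7.625
F [ 0.1 -0.7 -5.4] 0.027660035524793007 9.1
```

View pics/v4.png

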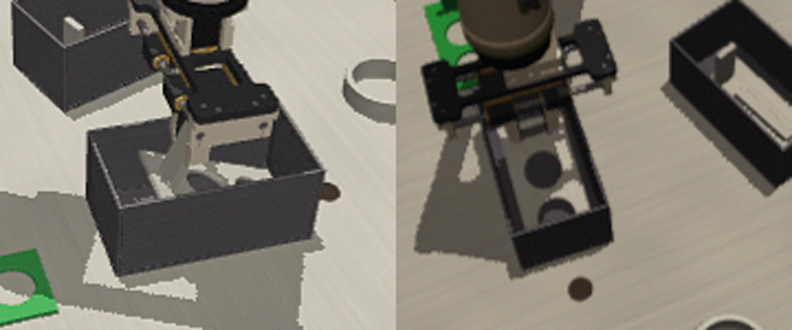

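The image shows the bracket tipped about 24°, tab end up, with its far end still on the bin floor. I'll continue the arc, draw it out and carry it over the mat.

```bash
python3 -W ignore - <<'E'
from h import *; from rig import cams,arm,sensors,hand
F=C+.075*D(YB)
for d in(31,37): 
    arm.move_linear(tcp(F,YB,.004,d),velocity=.06); print("F",np.round(sensors.get_wrist_force(),1))
p=tcp(F,YB,.004,37)
arm.move_linear(p+[0,0,.02],velocity=.06); print("F",np.round(sensors.get_wrist_force(),1))
arm.move_linear(p+[-.012*np.cos(YB),-.012*np.sin(YB),.16],velocity=.1); arm.wait(.3)
print("F",np.round(sensors.get_wrist_force(),1),sensors.get_opening(),sensors.get_t(),sensors.get_ee_pos())
a=cams.capture("side")[100:330,230:430]; b=cams.capture("scene")[120:330,170:350]
cv2.imwrite("pics/v5.png",np.hstack([cv2.resize(a,(400,460),interpolation=2),cv2.resize(b,(394,460),interpolation=2)]))
E
```

```text
F [ 0.1  0.2 -4.5]
F [ 0.2 -0.6 -5.1]
F [ 0.8  0.3 -4.9]
F [ 0.6 -0.7 -4.2] 0.02796878995434669 12.3833 [ 0.54773773 -0.28927609  0.27008134]
```

View pics/v5.png

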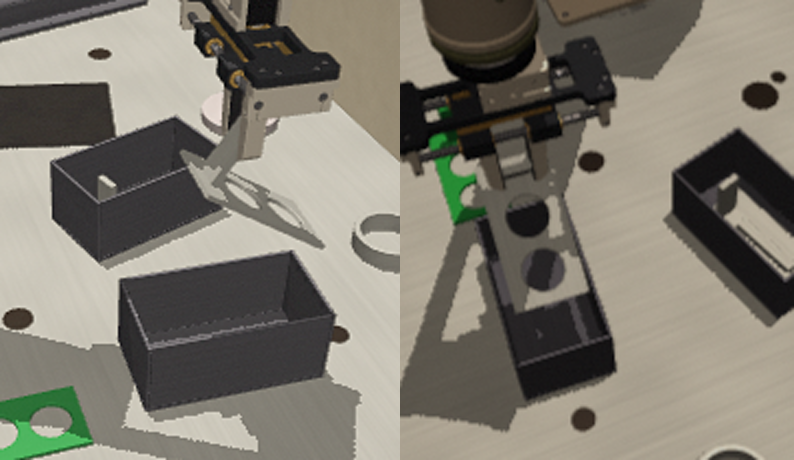

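The bracket hangs clear of the bin at roughly 40°, with its foot corner at v5 (323,246). I'll fit the hang angle and the mat pose, then carry it over.

```bash
python3 -W ignore - <<'E'
from h import *; from rig import cams,arm,sensors,hand
a=cams.get_calibration("scene"); b=cams.get_calibration("side")
s=lambda q:np.array(q)/2+[80,110]; t=lambda q:np.array(q)/2+[150,120]
M=s([(689,87),(580,99),(619,214),(741,198)]); M=s([(689,87),(580,99),(619+0,214),(741,198)])
M=s([(689,87),(580,99),(619,214),(741,198)]); N=t([(131,47),(125,108),(275,103),(268,42)])
m={tuple(np.round(ray(a,[p],.004)[0],3)):0 for p in M}
x,r=fitrect([(a,np.array([M[0],M[1],M[2],M[3]])),(b,N)],.22,.18,.004,[.51,.26,-.28]); print("mat",x,r)
A=sensors.get_ee_pos()+np.array([0,0,.019]); y=YB
for d in range(30,56,3):
    th=np.radians(d); X=np.r_[np.cos(th)*D(y),-np.sin(th)]; Z=np.r_[np.sin(th)*D(y),np.cos(th)]; Y=np.r_[-np.sin(y),np.cos(y),0]
    print(d,proj(b,[A+.134*X-.056*Z-.038*Y,A-.016*X-.056*Z-.038*Y]).round(1).tolist())
print("seen foot corner",[323/2+230,246/2+100])
E
```

```text
mat [ 0.51239861  0.26089837 -0.27548738] 0.7568538431003684
30 [[394.6, 221.1], [333.3, 199.0]]
33 [[391.3, 223.4], [332.3, 198.1]]
36 [[388.0, 225.6], [331.3, 197.2]]
39 [[384.5, 227.6], [330.5, 196.2]]
42 [[381.0, 229.5], [329.6, 195.2]]
45 [[377.4, 231.3], [328.9, 194.1]]
48 [[373.8, 232.9], [328.2, 192.9]]
51 [[370.2, 234.4], [327.7, 191.7]]
54 [[366.5, 235.7], [327.2, 190.5]]
seen foot corner [391.5, 223.0]
```

```bash
python3 -W ignore - <<'E'
from h import *; from rig import cams,arm,sensors,hand
m=np.array([.5124,.2609]); y=-.2755; F=m+.075*D(y); o=down(y,-1)
p=tcp(F,y,.004,33); print(p, arm.ik(p,o))
arm.move_linear(np.r_[p[:2],.27],o,velocity=.18)
arm.wait(.3); print("t",sensors.get_t(),np.round(sensors.get_wrist_force(),1))
arm.move_linear(p+[0,0,.02],velocity=.1)
for dz in(.006,0): arm.move_linear(p+[0,0,dz],velocity=.03); print(dz,np.round(sensors.get_wrist_force(),1))
for d in(27,21,14,7,3): arm.move_linear(tcp(F,y,.004,d),velocity=.05); print(d,np.round(sensors.get_wrist_force(),1))
print(sensors.get_t(),sensors.get_opening())
a=cams.capture("side")[100:230,180:380]; b=cams.capture("scene")[110:240,330:490]
cv2.imwrite("pics/v6.png",np.hstack([cv2.resize(a,(440,286),interpolation=2),cv2.resize(b,(352,286),interpolation=2)]))
E
```

```text
[0.50577746 0.26277212 0.10494718] [ 3.89206564e-01  1.32088144e-01  1.69828931e+00 -4.44089210e-16
  1.31121520e+00  2.23550289e+00]
t 16.0083 [ 0.9 -0.5 -3.9]
0.006 [-0.3 -0.5 -4.3]
0 [-4.8  2.5  3.6]
27 [ 0.5  0.  -4.6]
21 [ 0.3 -0.4 -5.3]
14 [-1.2  0.  -4.3]
7 [-0.4  0.4 -4.2]
3 [ 0.6 -0.2 -4.1]
20.8417 0.027955267032051267
```

View pics/v6.png

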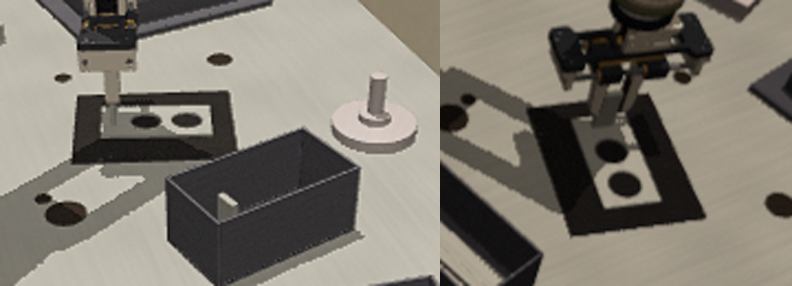

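The bracket is nearly flat and centred on the mat, still gripped. I'll lower the last few millimetres until the mat carries its weight, then let go.

```bash
python3 -W ignore - <<'E'
from h import *; from rig import cams,arm,sensors,hand
m=np.array([.5124,.2609]); y=-.2755; F=m+.075*D(y); g=tcp(F,y,.004,0)
for dz in(.001,0,-.001,-.002,-.003):
    arm.move_linear(g+[0,0,dz],velocity=.02); arm.wait(.15); f=sensors.get_wrist_force(); print(dz,np.round(f,1))
    if f[2]>1.: break
hand.grip(.05); arm.wait(.2); print(np.round(sensors.get_wrist_force(),1),sensors.get_opening())
arm.move_linear(g+[0,0,.15],velocity=.12)
arm.move_linear(g+np.r_[-.10*D(y),.24],velocity=.15)
print(sensors.get_t())
a=cams.capture("side")[100:230,180:380]; b=cams.capture("scene")[110:240,330:490]
k=cams.get_calibration("wrist"); w=cams.capture("wrist"); cv2.imwrite("pics/w2.png",w); print(k["origin"])
cv2.imwrite("pics/v7.png",np.vstack([np.hstack([cv2.resize(a,(340,221),interpolation=2),cv2.resize(b,(272,221),interpolation=2)]),cv2.resize(w[:300],(612,328),interpolation=2)]))
E
```

```text
0.001 [-0.3 -3.9  7.2]
[ 0.7 -0.1 -0.1] 0.04991363570072754
24.8083
[0.42169507 0.2860293  0.44551317]
```

View pics/v7.png

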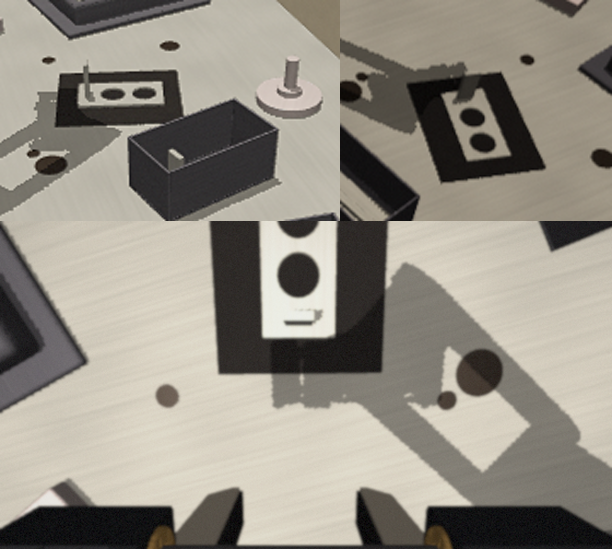

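```bash
python3 -c "
from rig import hand_in,sensors
print(sensors.get_t()); print(hand_in())"
```

```text
24.9583
the job is handed in; nothing more can be done
None
```

The two-hole bracket now lies flat, tab up, on the middle of the mat, and the job was handed in at about 25 s of the 48 s allowed.

- **How it went:** I pinched the tab's narrow edges at 10 N. I tipped the bracket up about its foot, which was still on the bin floor at 24° in the picture. I then drew it out, hanging at about 33°, carried it over, and set its foot down on the mat first. I lowered it flat and let go only once the mat carried its weight.
- **Last checks:** After release the wrist force was back to about 0. The last wrist picture shows the bracket centred across the mat, with a margin of about 33 mm at the tab end where an exact centring gives 35 mm. The gripper was well clear. The cover was never touched and its tab still shows in its bin.
- **Disagreements:** The scene and side cameras differed by about 5 mm, and I fitted the mat pose to both. The bracket hung at 33° instead of the expected 40° or so. The force readings while tipping did not clearly show the foot's contact past 24°, so for that stretch I relied on following the arc about the foot.

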